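# Hold the glass cell in the beam by its frosted faces

## Task

Check the blue-stoppered glass cell in the laser beam: grip it only by its two frosted faces, with no finger on the clear windows or the stopper, and pull it straight up out of its sprung seat. Hold it upright in the beam about midway between laser and detector, turned square so that the beam enters one clear window and leaves by the other, about half-way up the glass. Do not bump the optics or disturb the other cells, bottle or meter, and finish still holding the cell there, steady in mid-air.

Things in the scene. Friction and masses are not known exactly. Their poses are not given: they have to be found in the camera images.
- cell: Glass cell to check, the only one with a blue stopper: 12.5 (x) x 22.5 (y) x 45 mm of glass, 49 mm with stopper; about 18 g. Origin: centre of its underside, z up. White frosted faces look to +x and -x (grip here, 12.5 mm wide), clear windows to +y and -y, so light goes through along y. Starts in any one of the rack's three seats, 31 mm of glass standing out above the rack.
- cell_mid (a point): The centre of the cell's glass, 22.5 mm above its underside, on its upright axis: the beam is to pass through here. Axes as cell.
- cell_frosted: The two white frosted side faces of the cell, 21 mm (y) x 45 mm (z), standing 6.25 mm to either side of its axis along x. Origin and axes as cell.
- cell_windows: The two clear windows of the cell, 9.5 mm wide (x), 45 mm tall, at 11.25 mm to either side of its axis along y; not to be touched by the fingers. Origin and axes as cell.
- cell_stopper: The blue stopper on the cell, 10 mm (x) x 19 mm (y) x 4 mm, from 45 to 49 mm above the cell's underside; 1.25 mm narrower than the glass on each frosted side, so pads that lie on the frosted faces pass beside it. Not to be touched by the fingers. Origin and axes as cell.
- cell_b: A bystander: a like cell with a white stopper in another seat. Origin and axes as cell.
- cell_c: A bystander: a like cell with a white stopper in another seat. Origin and axes as cell.
- rack: Black fixed rack, 31.5 (x) x 150 (y) x 20 mm high; origin: centre of its underside. Three seats 14 mm deep along its y at -50, 0, +50 mm; cells stand in them with the rack's axes, undersides at 6 mm, glass tops at 51 mm, stopper tops at 55 mm. A sprung ball (brass barrel on the -x side) presses each cell's -x face with 4 N: drawing one out takes 3 to 7 N straight up over 14 mm.
- optics: Fixed rail 360 (y) x 40 x 22 mm high; origin: centre of its underside. Silver laser tube (34 mm dia., black 52 mm ring mount, front with red aperture at y = -75 mm) faces a black detector head (56 mm dia., front with red spot at y = +75 mm). The level beam runs along y, 120 mm above the surface, over a free gap of 150 mm. Posts and riders lie beyond |y| = 95 mm; laser's back end at y = -170 mm.
- beam_mid (a point): The middle of the gap, on the beam: half-way between laser and detector, 120 mm above the work surface. Its y axis runs along the beam, z up.
- bottle: A bystander: glass bottle with a blue cap, 66 mm diameter, 150 mm tall. Origin at the centre of its underside.
- meter: A bystander: grey handheld meter lying flat, 150 x 85 x 29 mm. Origin at the centre of its underside.
Things that resemble listed ones, but are neither listed nor needed, are in the scene too. Leave any purple or yellow look-alike of the cell alone.

How it is judged:
On the way:
1. the blue-stoppered cell is held by its frosted faces, drawn up clear of its seat (z of cell in the frame of rack above 0.025 m and contact force between the fingers and cell_frosted above 2 N), for 0.2 s.
At the end, for the whole second after the job is handed in: Held by the fingers on its frosted faces (over 2 N), clear of optics and rack, upright and square to the beam within 8 degrees; the cell centre within 4.5 mm of the beam sideways, 10 mm in height, and 30 mm of mid-gap along the beam; slower than 20 mm/s (x of cell_mid in the frame of beam_mid between -0.0045 and 0.0045 m and y of cell_mid in the frame of beam_mid between -0.03 and 0.03 m and z of cell_mid in the frame of beam_mid between -0.01 and 0.01 m and angle between the y axis of cell and the y axis of beam_mid, either way round below 0.14 rad and angle between cell's own z axis and vertical below 0.14 rad and contact force between the fingers and cell_frosted above 2 N and contact force between cell and optics below 0.1 N and contact force between cell and rack below 0.1 N and linear speed of cell below 0.02 m/s); the arm keeps its last pose, push and grip.
It fails at once if the fingers touch the clear windows (contact force between the fingers and cell_windows above 0.5 N).
It fails at once if the fingers touch the stopper (contact force between the fingers and cell_stopper above 0.5 N).
It fails at once if the optics are bumped, by the arm or by the cell (contact force between any of the arm, the fingers and optics above 2 N or contact force between cell and optics above 1 N).
It fails at once if another cell is disturbed (distance of any of cell_b, cell_c from where it was at the start of the episode above 0.01 m).
It fails at once if the bottle or the meter is disturbed (distance of any of bottle, meter from where it was at the start of the episode above 0.02 m or angle between bottle's own z axis and vertical above 0.3 rad).
It also fails if it takes over 42 s, if anything falls off the work surface, if the arm or the gripper's body presses on something with over 40 N, if the wrist force passes 120 N, or if a joint passes its speed limit or range.

## Robot

A 6-joint arm with a two-finger parallel gripper is mounted at the origin on the work surface. World frame = base frame: x ahead of the robot, y to its left, z up, the work surface at z = 0. Lengths are in m, angles in rad, forces in N, time in s.
With the tool pointing down it reaches from about 0.375 to 0.9 m from the base axis. Payload 3.1 kg.
Tool frame: the origin (TCP) lies midway between the tips of the shut fingers; the grasp point (between the pads) lies 19 mm behind it (robot.grip_depth is the distance from the TCP to the grasp point, in m); z points along the fingers, y is the direction in which the jaws open and shut (so a half turn about z gives the same grasp; the last joint's range is limited). The gripper opens to 87 mm and grips with 3 to 60 N. Pads are 19 mm wide; open, the fingers measure 117 mm over their backs; the gripper's body (75 mm by 190 mm) begins 51 mm behind the grasp point.
Start: joints at [1.093, 0.527, 1.433, -0, 1.181, -0.178], TCP at [0.185, 0.597, 0.223] pointing down, gripper open.
Joint ranges: [-3.08, 3.08], [-0.75, 2.2], [0.22, 2.44], [-1.43, 4.57], [0, 2.65], [-2.85, 2.85]. Speed limits (rad/s): [2.79, 2.79, 3.14, 3.14, 3.14, 3.14].

## Interface

Orientations are given as a unit quaternion [x, y, z, w].
In Python, from rig import robot gives the robot as it stands.
- The arm moves only by the tool carry_out, never from a script. Its arguments are lists of equal length, an entry for each row: "dr": the turn, a rotation vector about the world's x, y, z in rad, a list of three; "translation": the shift along the world's x, y, z in cm, a list of three; "grip": the opening, from 0 (shut) to 1 (fully open). A call has 1 to 20 rows; each row is the pose to reach, as a shift and turn from the pose commanded when the call began; what a row does not reach only later rows make up. A row lasts 1/12 s, in which the tool goes at most 41.7 mm and 7.16 degrees, less where a joint would pass 70% of its speed; a pose out of reach is approached as far as the arm can. A call with a gripper value outside its range is refused whole. The fingers move at their own pace and stop on an object; "newtons" is the grip in N (left out, the last holds). Time passes only in rows, so rows that repeat a pose let the fingers close. It gives the time, the measured TCP pose, the force and the opening at its end, in the units of the state.
- robot.get_obs(): the state, without advancing time (a new reading comes with each control period).
- robot.camera(name): name is "side" or "top"; returns a dict with "color" (480x640x3 uint8, blue, green, red), "camera_matrix" (3x3 intrinsics, pixels), "T" (4x4, takes a point from camera to world coordinates). Camera axes: x right, y down, z forward; pixel columns grow to the right and rows downward; lengths in m; the calibration is good to about 2 mm. A picture is of the moment at which its call begins. There is no depth.
- robot.hand_in(): hands the job in, once; it reports no verdict.
The state is a dict: "time": time; "q": joint angles; "joint_velocities": joint speeds; "joint_torque": joint torques, N m; "position": TCP position; "tool_rot": TCP orientation; "ft_force": force on the tool from outside, world axes, zero at the start; "moment": the same for the moment, N m; "grip_width": finger opening in m.
Only numpy, scipy, OpenCV 4.12 (cv2) and the standard library are available. Lean on these libraries where they do the work, as an engineer would, in place of code of your own. Each camera call takes 0.05 s, during which the arm holds its last target. There are 200 camera calls.

## Working session

There is one attempt and no reset: what is moved stays moved. The work goes in short steps, Python scripts to look and compute and a tool call to move; the robot and the scene stay as the last step left them, time stands still between calls to the robot, and variables do not carry over. Pictures are saved under pics/ and viewed, about 8 in all and at most 12, crops included, and the job is handed in when it is done.

Besides the shell and the picture viewer there is one more tool, called after "Request:" in YAML: its name, and indented under it one key for each argument. carry_out: Moves the arm, as the interface text tells. Its arguments: {"type":"object","properties":{"dr":{"type":"array"},"translation":{"type":"array"},"grip":{"type":"array"},"newtons":{"type":"number"}},"required":["dr","translation","grip"]}

```bash
mkdir -p pics
cat > h.py <<'E'
import cv2, numpy as np, pickle
from rig import robot
def snap(n,tag):
    c=robot.camera(n); cv2.imwrite(f'pics/{tag}.png',c['color']); pickle.dump(c,open(f'pics/{tag}.pkl','wb')); return c
def load(tag): return pickle.load(open(f'pics/{tag}.pkl','rb'))
def ray(c,u,v):
    K=np.array(c['camera_matrix']);T=np.array(c['T'])
    d=T[:3,:3]@np.linalg.solve(K,[u,v,1.]); return T[:3,3],d/np.linalg.norm(d)
def onz(c,u,v,z):
    o,d=ray(c,u,v); return o+d*(z-o[2])/d[2]
def two(c1,p1,c2,p2):
    o1,d1=ray(c1,*p1);o2,d2=ray(c2,*p2)
    s=np.linalg.lstsq(np.c_[d1,-d2],o2-o1,rcond=None)[0]
    a=o1+d1*s[0];b=o2+d2*s[1]; return (a+b)/2,np.linalg.norm(a-b)
def proj(c,p):
    K=np.array(c['camera_matrix']);T=np.linalg.inv(np.array(c['T']))
    q=K@(T[:3,:3]@np.asarray(p)+T[:3,3]); return q[:2]/q[2]
E
python3 - <<'E'
from h import *
for n in('top','side'):
    c=snap(n,n+'0'); print(n,np.round(c['T'],3).tolist(),np.round(c['camera_matrix'],1).tolist())
o=robot.get_obs(); print(o)
E
```

```text
top [[0.009, -0.993, 0.115, 0.499], [-1.0, -0.011, -0.016, 0.034], [0.017, -0.115, -0.993, 1.108], [0.0, 0.0, 0.0, 1.0]] [[541.4, 0.0, 309.7], [0.0, 541.4, 232.9], [0.0, 0.0, 1.0]]
side [[-0.892, -0.274, 0.359, 0.264], [-0.452, 0.538, -0.712, 0.683], [0.002, -0.797, -0.604, 0.682], [0.0, 0.0, 0.0, 1.0]] [[547.3, 0.0, 313.4], [0.0, 547.3, 238.3], [0.0, 0.0, 1.0]]
{'time': 0.1, 'q': array([ 1.09246418e+00,  5.28371190e-01,  1.43378712e+00, -3.69191240e-05,
        1.18143728e+00, -1.78483104e-01]), 'joint_velocities': array([ 1.77004913e-04, -3.32677050e-03, -1.92908867e-03,  4.57237656e-05,
        9.30423602e-04, -2.63113502e-04]), 'joint_torque': array([-1.95334810e-04, -4.40987349e+01, -1.77150822e+01,  6.35039457e-02,
        5.34673047e-02, -3.01726413e-05]), 'position': array([0.18426403, 0.59650884, 0.22166663]), 'tool_rot': array([ 1.49356482e-01,  9.88782908e-01, -9.53451089e-04, -3.06850543e-04]), 'ft_force': array([ 0.84801814,  0.41591729, -0.03235924]), 'moment': array([-0.02983506, -0.01935949, -0.0494194 ]), 'grip_width': 0.08684084971757049}
```

View pics/top0.png

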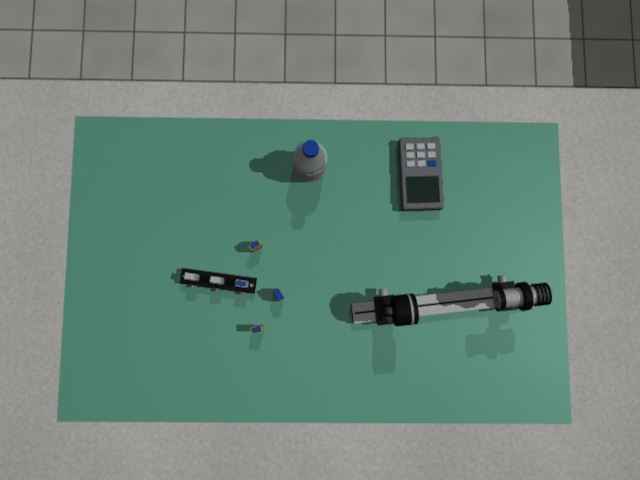

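View pics/side0.png

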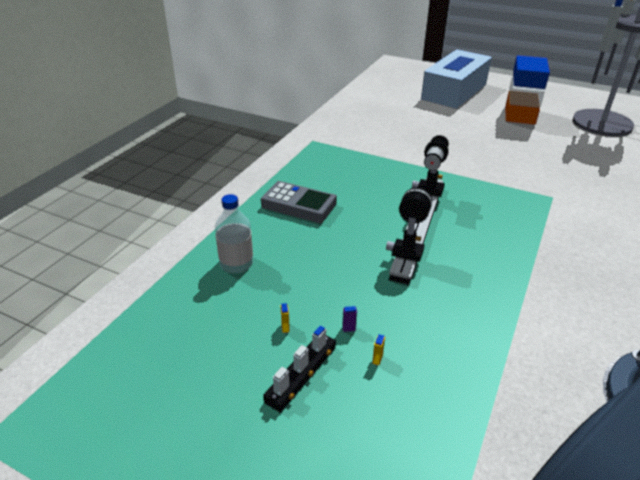

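Top view: rack from (181,275) to (256,287). Candidates for the target are the blue stopper in the rack (242,284), yellow loose ones at (255,246) and (257,329), and purple at (278,296). I choose the one in the rack. The optics have the detector at (404,309) and the laser at (515,296). Next is a close crop.

Run:
```python
from h import *
a=load('top0')['color'];b=load('side0')['color']
def crop(im,x,y,w,h,W,H): return cv2.resize(im[y:y+h,x:x+w],(W,H),interpolation=cv2.INTER_CUBIC)
A=crop(a,170,230,125,110,400,352);B=crop(b,250,290,150,132,400,352)
C=crop(a,340,265,220,68,800,247)
cv2.imwrite('pics/crop1.png',np.vstack([np.hstack([A,B]),C]))
```

```text
(no output)
```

View pics/crop1.png

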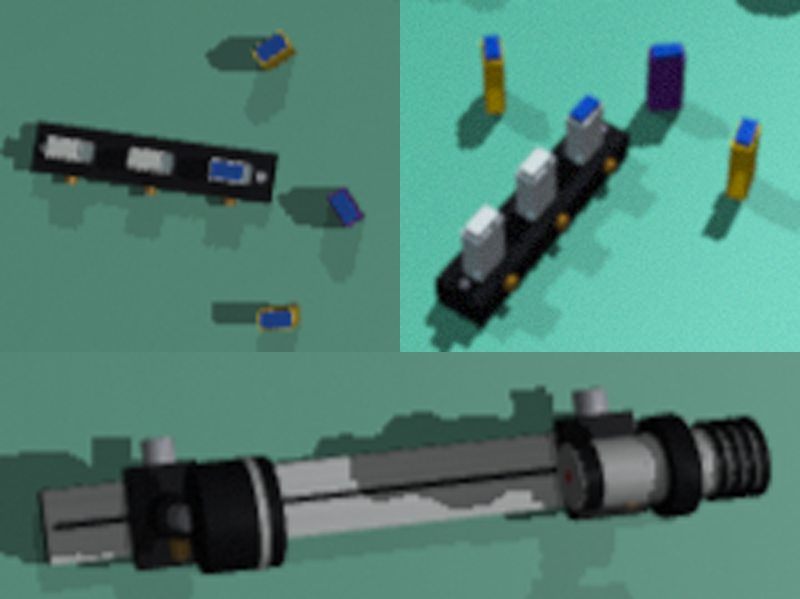

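The crop shows the blue cell in the rack's right-hand (-y) seat, with the barrels on the world -x side. The laser's red aperture is at about (496,299), and the rail groove runs from (355,312.6) to (492.6,297.5). Now I'll measure these.

Run:
```python
from h import *
a=load('top0');b=load('side0')
def blobs(c,lo,hi,roi,amin=5):
    x,y,w,h=roi; hsv=cv2.cvtColor(c['color'],cv2.COLOR_BGR2HSV)[y:y+h,x:x+w]
    m=cv2.inRange(hsv,lo,hi); n,l,s,ce=cv2.connectedComponentsWithStats(m)
    return [(ce[i]+[x,y],s[i,4],m,l==i) for i in range(1,n) if s[i,4]>=amin]
pb=[]
for c,roi in((a,(228,272,24,22)),(b,(305,320,25,32))):
    r=blobs(c,(105,120,60),(130,255,255),roi); print('blue',[(x[0].round(1),x[1]) for x in r]); pb.append(max(r,key=lambda x:x[1])[0])
print('stopper tri',two(a,pb[0],b,pb[1]),'on z=.055',onz(a,*pb[0],.055),onz(b,*pb[1],.055))
# brass barrels
for c,roi in((a,(170,260,100,45)),(b,(250,330,110,85))):
    r=blobs(c,(8,120,60),(25,255,255),roi,2); print('brass',[(x[0].round(1),x[1]) for x in r])
# rack: black
x,y,w,h=170,260,95,40
g=a['color'][y:y+h,x:x+w].max(2); m=((g<45)*255).astype(np.uint8)
cs=max(cv2.findContours(cv2.morphologyEx(m,cv2.MORPH_CLOSE,np.ones((9,9))),0,2)[0],key=cv2.contourArea)
box=cv2.boxPoints(cv2.minAreaRect(cs))+[x,y]; W=np.array([onz(a,*p,.02) for p in box]); print('rack',box.round(1).tolist(),W.round(4).tolist(),W.mean(0), np.linalg.norm(np.diff(W,axis=0),axis=1))
# white stoppers
G=[onz(a,*p,.022) for p in((355.1,312.6),(492.6,297.5))]; print('groove',G, 'dir deg from y',np.degrees(np.arctan2(-(G[0]-G[1])[0],(G[0]-G[1])[1])))
# red
r=[]
for n,c,roi in(('t',a,(480,280,30,40)),('s',b,(390,130,70,90))):
    bgr=c['color'].astype(int);x,y,w,h=roi;bb=bgr[y:y+h,x:x+w]
    d=bb[...,2]-bb[...,:2].max(2); ys,xs=np.where(d>25); print(n,len(xs),(xs*1.).mean()+x if len(xs) else 0,(ys*1.).mean()+y if len(xs) else 0)
    if len(xs) and n=='t': print('aperture z=.12',onz(a,xs.mean()+x,ys.mean()+y,.12))
# cylinder silhouettes: columns profile of non-green
hsv=cv2.cvtColor(a['color'],cv2.COLOR_BGR2HSV)
for u in (398,402,406,410,416, 508,512,516,520,530,540):
    col=a['color'][275:335,u].max(1); print(u,' '.join(map(str,col)))
```

```text
blue [(array([240.4, 283. ]), np.int32(40))]
blue [(array([318.9, 330.4]), np.int32(58))]
stopper tri (array([0.52256274, 0.15011537, 0.05376716]), np.float64(0.001202388812112939)) on z=.055 [0.52197967 0.14974877 0.055     ] [0.52262576 0.15135543 0.055     ]
brass [(array([191.7, 285.6]), np.int32(7)), (array([216.6, 288.9]), np.int32(7)), (array([241.3, 292.4]), np.int32(7))]
brass [(array([283.8, 330.5]), np.int32(4)), (array([328.4, 351.1]), np.int32(17)), (array([310.5, 372.2]), np.int32(19)), (array([291.2, 395. ]), np.int32(21))]
rack [[179.0, 283.3], [181.1, 268.1], [255.9, 278.1], [253.9, 293.3]] [[0.5209, 0.2756, 0.02], [0.5513, 0.2727, 0.02], [0.5329, 0.1228, 0.02], [0.5025, 0.1262, 0.02]] [0.52689338 0.19932479 0.02      ] [0.03055619 0.15096678 0.0305553 ]
groove [array([ 0.46631351, -0.07557411,  0.022     ]), array([ 0.49867201, -0.35137757,  0.022     ])] dir deg from y 6.691605603563766
t 3 496.0 299.0
aperture z=.12 [ 0.49607102 -0.32277329  0.12      ]
s 6 434.1666666666667 167.0
398 137 137 136 137 137 138 138 137 137 138 138 138 138 137 137 137 137 137 137 104 
[... 1624 characters left out ...]
 147 147 146 147 148 147 147 147 147 147 147 147
520 148 148 147 147 149 148 133 80 10 7 5 4 5 27 55 74 83 84 85 98 105 106 103 101 99 83 81 77 64 58 45 24 6 3 45 108 131 142 147 147 147 148 148 147 148 147 148 148 147 148 148 147 148 148 148 147 148 147 148 148
530 149 148 149 148 148 149 149 149 149 116 59 56 57 33 15 17 16 18 21 23 24 28 31 28 26 22 17 13 14 13 12 10 11 9 107 144 148 149 149 149 148 149 149 149 149 150 149 149 149 149 149 149 149 149 149 149 149 148 148 148
540 150 150 151 150 150 149 150 118 56 5 23 21 10 14 32 56 52 71 83 78 68 61 57 51 43 43 40 28 12 6 60 126 150 149 150 150 150 149 149 149 149 149 149 149 149 148 148 149 149 149 149 150 149 149 149 149 149 149 149 150
```

Request:
carry_out:
  dr:
    - [0, 0, -0.12]
    - [0, 0, -0.24]
    - [0, 0, -0.36]
    - [0, 0, -0.48]
    - [0, 0, -0.6]
    - [0, 0, -0.72]
    - [0, 0, -0.84]
    - [0, 0, -0.96]
    - [0, 0, -1.08]
    - [0, 0, -1.2]
    - [0, 0, -1.3]
    - [0, 0, -1.393]
    - [0, 0, -1.393]
    - [0, 0, -1.393]
    - [0, 0, -1.393]
    - [0, 0, -1.393]
    - [0, 0, -1.393]
    - [0, 0, -1.393]
    - [0, 0, -1.393]
    - [0, 0, -1.393]
  translation:
    - [2.2, -3, 0]
    - [4.5, -6, 0]
    - [6.7, -9, 0]
    - [9, -12, 0]
    - [11.2, -15, 0]
    - [13.5, -18, 0]
    - [15.7, -21, 0]
    - [18, -24, 0]
    - [20.2, -27, 0]
    - [22.5, -30, 0]
    - [24.7, -33, -1]
    - [27, -36, -3]
    - [29.2, -39, -5]
    - [31.5, -42, -7]
    - [33.7, -44.7, -9]
    - [33.7, -44.7, -11]
    - [33.7, -44.7, -12]
    - [33.7, -44.7, -12]
    - [33.7, -44.7, -12]
    - [33.7, -44.7, -12]
  grip: [0.46, 0.46, 0.46, 0.46, 0.46, 0.46, 0.46, 0.46, 0.46, 0.46, 0.46, 0.46, 0.46, 0.46, 0.46, 0.46, 0.46, 0.46, 0.46, 0.46]
  newtons: 20

```text
time: 1.77
position: [0.5212, 0.1512, 0.1034]
tool_rot: [0.748, 0.663, 0.0, 0.0]
ft_force: [0.1, -1.4, -0.1]
grip_width: 0.0401
```

Run:
```python
from h import *
a=load('top0');b=load('side0')
print('aperture tri',two(a,(496,299),b,(434.2,167)))
print('det',[onz(a,u,v,.12).round(4) for u,v in((402,309.7),(406,309.3))])
c=snap('top','t1');d=snap('side','s1');print(robot.get_obs()['position'])
A=cv2.resize(c['color'][235:335,180:305],(400,320),interpolation=2);B=cv2.resize(d['color'][240:400,220:420],(400,320),interpolation=2)
cv2.imwrite('pics/crop2.png',np.hstack([A,B]))
```

```text
aperture tri (array([ 0.49382366, -0.32755646,  0.1087243 ]), np.float64(0.004619593401089267))
det [array([ 0.4752, -0.1508,  0.12  ]), array([ 0.476 , -0.1581,  0.12  ])]
[0.52168816 0.15121911 0.10384792]
```

View pics/crop2.png

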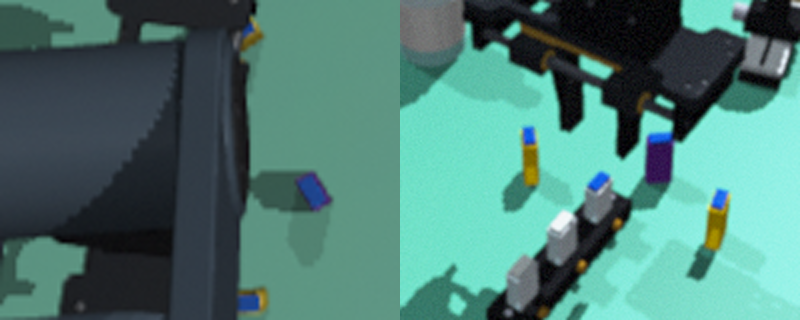

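The side view shows the fingertips at about (306,305) and (333,318) straddling the target stopper at (320,331), and nothing has been disturbed. Next I compare the tip projection with calibration and descend.

Run:
```python
from h import *
d=load('s1'); t=np.array([.5217,.1512,.1038])
j=np.array([.9925,-.122,0])
print(proj(d,t),[proj(d,t+s*.0275*j).round(1) for s in(1,-1)],'stopper',proj(d,[.5219,.15,.055]))
```

```text
[319.79593673 307.92944962] [array([304.7, 300.8]), array([335.4, 315.3])] stopper [319.73769913 330.03086649]
```

Request:
carry_out:
  dr:
    - [0, 0, 0]
    - [0, 0, 0]
    - [0, 0, 0]
    - [0, 0, 0]
  translation:
    - [0, -0.1, -1]
    - [0, -0.1, -2]
    - [0, -0.1, -3]
    - [0, -0.1, -3]
  grip: [0.46, 0.46, 0.46, 0.46]

```text
time: 2.2
position: [0.5198, 0.1491, 0.0703]
tool_rot: [0.749, 0.663, -0.002, -0.001]
ft_force: [-0.5, 0.5, 0.2]
grip_width: 0.0399
```

Request:
carry_out:
  dr:
    - [0, 0, 0]
    - [0, 0, 0]
    - [0, 0, 0]
    - [0, 0, 0]
    - [0, 0, 0]
    - [0, 0, 0]
    - [0, 0, 0]
    - [0, 0, 0]
    - [0, 0, 0]
  translation:
    - [0.1, 0, -0.7]
    - [0.1, 0, -1.4]
    - [0.1, 0, -2.1]
    - [0.1, 0, -2.8]
    - [0.1, 0, -3.5]
    - [0.1, 0, -4.2]
    - [0.1, 0, -4.6]
    - [0.1, 0, -4.6]
    - [0.1, 0, -4.6]
  grip: [0.46, 0.46, 0.46, 0.46, 0.46, 0.46, 0.46, 0.46, 0.46]

```text
time: 2.95
position: [0.5224, 0.1491, 0.0262]
tool_rot: [0.749, 0.663, -0.0, -0.0]
ft_force: [0.4, -0.1, 0.0]
grip_width: 0.0399
```

Run:
```python
from h import *
d=snap('side','s2');o=robot.get_obs();print(o['position'],o['ft_force'])
cv2.imwrite('pics/crop3.png',cv2.resize(d['color'][280:400,240:400],(800,600),interpolation=2))
```

```text
[0.5226257  0.14911275 0.02657055] [ 0.31904909 -0.13094854  0.37977046]
```

View pics/crop3.png

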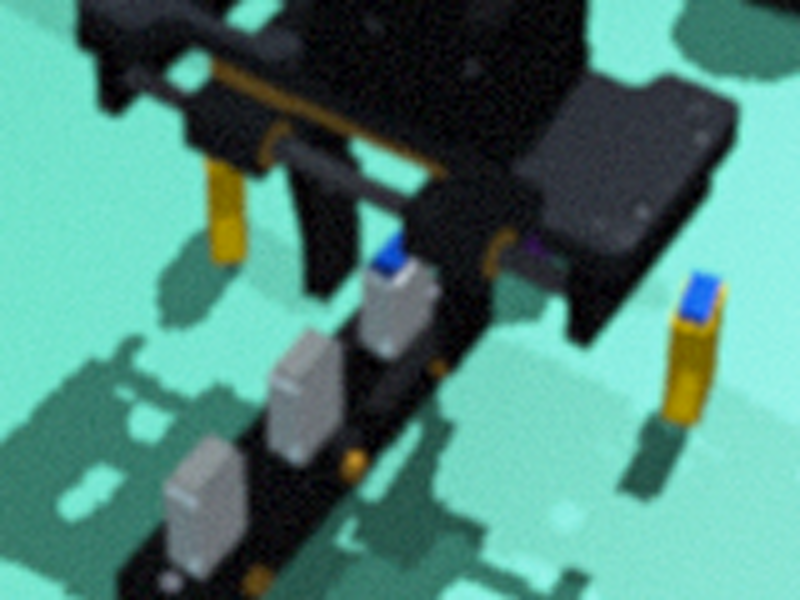

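The fingers straddle the blue cell (crop (390,300)), clear of the neighbours. Closing now.

Request:
carry_out:
  dr:
    - [0, 0, 0]
    - [0, 0, 0]
    - [0, 0, 0]
    - [0, 0, 0]
    - [0, 0, 0]
    - [0, 0, 0]
    - [0, 0, 0]
    - [0, 0, 0]
  translation:
    - [0, 0.1, 0]
    - [0, 0.1, 0]
    - [0, 0.1, 0]
    - [0, 0.1, 0]
    - [0, 0.1, 0]
    - [0, 0.1, 0]
    - [0, 0.1, 0]
    - [0, 0.1, 0]
  grip: [0.46, 0.35, 0.25, 0.1, 0.05, 0.05, 0.05, 0.05]
  newtons: 25

```text
time: 3.67
position: [0.5227, 0.1501, 0.0266]
tool_rot: [0.749, 0.663, 0.0, 0.0]
ft_force: [-0.6, 0.2, 0.5]
grip_width: 0.0127
```

Request:
carry_out:
  dr:
    - [0, 0, 0]
    - [0, 0, 0]
    - [0, 0, 0]
    - [0, 0, 0]
    - [0, 0, 0]
    - [0, 0, 0]
    - [0, 0, 0]
    - [0, 0, 0]
    - [0, 0, 0]
    - [0, 0, 0]
    - [0, 0, 0]
  translation:
    - [0, 0, 0.3]
    - [0, 0, 0.6]
    - [0, 0, 0.9]
    - [0, 0, 1.2]
    - [0, 0, 1.5]
    - [0, 0, 1.8]
    - [0, 0, 2.2]
    - [0, 0, 2.6]
    - [0, 0, 3]
    - [0, 0, 3]
    - [0, 0, 3]
  grip: [0.05, 0.05, 0.05, 0.05, 0.05, 0.05, 0.05, 0.05, 0.05, 0.05, 0.05]

```text
time: 4.58
position: [0.5228, 0.1501, 0.057]
tool_rot: [0.749, 0.663, 0.0, 0.0]
ft_force: [-1.1, -0.1, -0.6]
grip_width: 0.0129
```

Run:
```python
from h import *
d=snap('side','s3');o=robot.get_obs();print(o['position'],o['ft_force'],o['grip_width'])
cv2.imwrite('pics/crop4.png',cv2.resize(d['color'][270:390,240:400],(800,600),interpolation=2))
```

```text
[0.52256037 0.15010716 0.05666371] [-0.60859366 -0.21525386 -0.54901899] 0.012733056134642309
```

View pics/crop4.png

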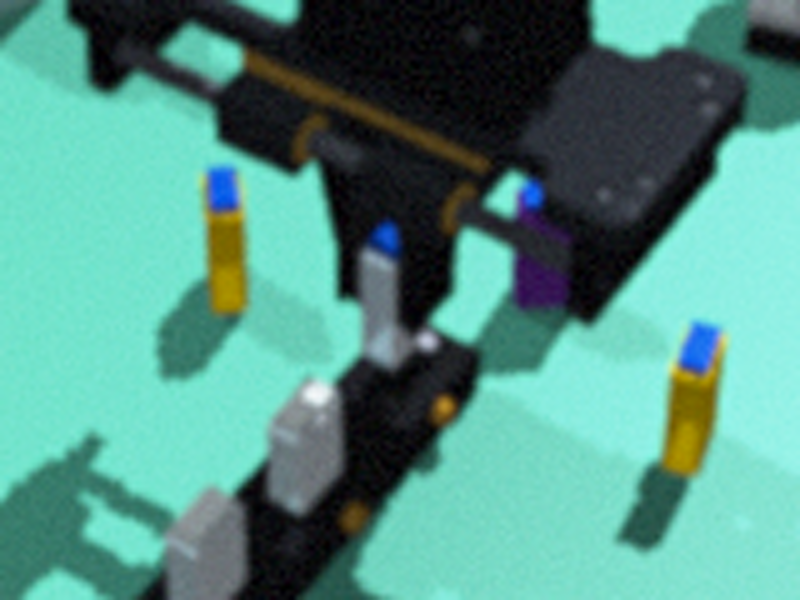

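The cell is held between the fingers (crop (385,300)), clear of the rack, with the neighbours in place. Raising, then carrying over the optics.

Request:
carry_out:
  dr:
    - [0, 0, 0]
    - [0, 0, 0]
    - [0, 0, 0]
    - [0, 0, 0]
    - [0, 0, 0]
    - [0, 0, 0]
    - [0, 0, 0]
    - [0, 0, 0]
    - [0, 0, 0]
  translation:
    - [0, 0, 1]
    - [0, 0, 3]
    - [0, 0, 5]
    - [0, 0, 7]
    - [0, 0, 9]
    - [0, 0, 11]
    - [0, 0, 13]
    - [0, 0, 15]
    - [0, 0, 15.5]
  grip: [0.05, 0.05, 0.05, 0.05, 0.05, 0.05, 0.05, 0.05, 0.05]

```text
time: 5.38
position: [0.5243, 0.1504, 0.2151]
tool_rot: [0.749, 0.663, 0.003, 0.002]
ft_force: [-0.1, -0.0, 0.0]
grip_width: 0.0123
```

Request:
carry_out:
  dr:
    - [0, 0, 0.012]
    - [0, 0, 0.024]
    - [0, 0, 0.036]
    - [0, 0, 0.05]
    - [0, 0, 0.065]
    - [0, 0, 0.08]
    - [0, 0, 0.095]
    - [0, 0, 0.11]
    - [0, 0, 0.125]
    - [0, 0, 0.14]
    - [0, 0, 0.155]
    - [0, 0, 0.17]
    - [0, 0, 0.185]
    - [0, 0, 0.2]
    - [0, 0, 0.215]
    - [0, 0, 0.23]
    - [0, 0, 0.239]
    - [0, 0, 0.239]
    - [0, 0, 0.239]
    - [0, 0, 0.239]
  translation:
    - [-0.1, -1, 0]
    - [-0.2, -3, 0]
    - [-0.4, -5.5, 0]
    - [-0.7, -8, 0]
    - [-0.9, -10.5, 0]
    - [-1.2, -13, 0]
    - [-1.4, -15.5, 0]
    - [-1.6, -18, 0]
    - [-1.8, -20.5, 0]
    - [-2.1, -23, 0]
    - [-2.3, -25.5, 0]
    - [-2.5, -28, 0]
    - [-2.7, -30.5, 0]
    - [-3, -33, 0]
    - [-3.2, -35.5, 0]
    - [-3.4, -37.5, 0]
    - [-3.5, -39, 0]
    - [-3.6, -39.8, 0]
    - [-3.6, -39.8, 0]
    - [-3.6, -39.8, 0]
  grip: [0.05, 0.05, 0.05, 0.05, 0.05, 0.05, 0.05, 0.05, 0.05, 0.05, 0.05, 0.05, 0.05, 0.05, 0.05, 0.05, 0.05, 0.05, 0.05, 0.05]

```text
time: 7.05
position: [0.4861, -0.2473, 0.211]
tool_rot: [0.665, 0.747, 0.0, -0.001]
ft_force: [-0.4, -0.0, -1.0]
grip_width: 0.0122
```

Run:
```python
from h import *
c=snap('top','t4');d=snap('side','s4');o=robot.get_obs();print(o['time'],o['position'],o['tool_rot'],o['ft_force'],o['grip_width'])
A=cv2.resize(c['color'][235:345,340:560],(400,200));B=cv2.resize(d['color'][90:290,350:500],(400,533),interpolation=2)
cv2.imwrite('pics/crop5.png',np.hstack([cv2.copyMakeBorder(A,0,333,0,0,0),B]))
```

```text
7.15 [ 0.48625861 -0.24659263  0.21126191] [ 6.64287384e-01  7.47476925e-01  1.47793334e-04 -7.04798036e-04] [-0.01297594  0.36506687  0.35174734] 0.01228477903242069
```

View pics/crop5.png

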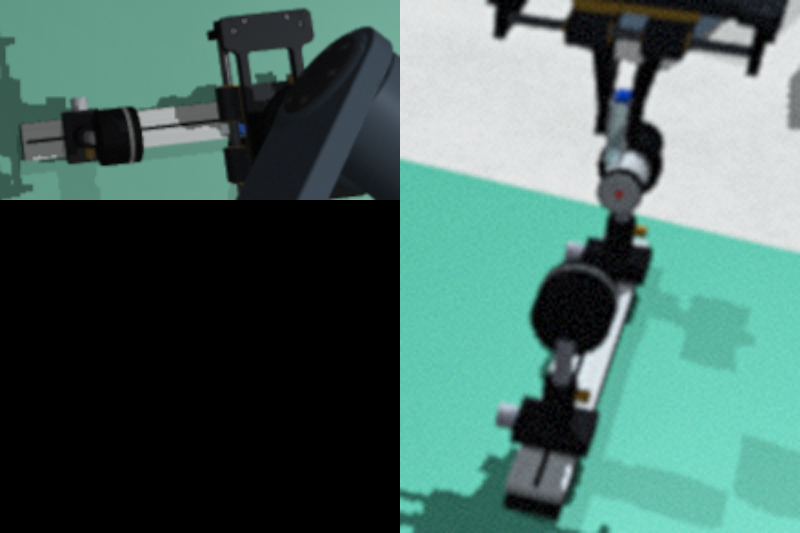

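The side view shows the cell upright in the fingers at about (434,138), the laser aperture at (431.8,162), and no contact. Now I check the aperture and the stopper position.

Run:
```python
from h import *
a=load('t4');b=load('s4')
def red(c,roi):
    x,y,w,h=roi;bb=c['color'][y:y+h,x:x+w].astype(int);d=np.clip(bb[...,2]-bb[...,:2].max(2)-12,0,None)
    ys,xs=np.indices(d.shape);return (xs*d).sum()/d.sum()+x,(ys*d).sum()/d.sum()+y
def blue(c,roi):
    x,y,w,h=roi;m=cv2.inRange(cv2.cvtColor(c['color'],cv2.COLOR_BGR2HSV)[y:y+h,x:x+w],(105,130,60),(130,255,255))
    ys,xs=np.nonzero(m);return xs.mean()+x,ys.mean()+y,len(xs)
r0=red(load('top0'),(490,292,12,14));r1=red(b,(425,155,14,14));print('red',r0,r1,two(load('top0'),r0,b,r1))
o,d=ray(b,*r1)
pa=blue(a,(465,295,20,25));pb=blue(b,(425,118,16,16));print('blue',pa,pb,two(a,pa[:2],b,pb[:2]))
# side-view prediction of aperture & detector-axis pts
B=np.array([.4961,-.3228,.12]);u=np.array([-.1165,.993,0])
print([(s,proj(b,B+u*s).round(1)) for s in(0,.15,.2,.22)])
t=robot.get_obs()['position'];print('pred stopper',proj(b,t+[0,0,.0264]),proj(a,t+[0,0,.0284]))
```

```text
red (np.float64(495.8961038961039), np.float64(298.9220779220779)) (np.float64(431.5992509363296), np.float64(162.51685393258427)) (array([ 0.49659695, -0.32192805,  0.12147667]), np.float64(0.0008002741589734267))
blue (np.float64(472.6363636363636), np.float64(305.3181818181818), 22) (np.float64(433.2962962962963), np.float64(125.48148148148148), 27) (array([ 0.48576968, -0.2412581 ,  0.24154128]), np.float64(0.0007334700101737355))
[(0, array([432.1, 163. ])), (0.15, array([417.4, 200.1])), (0.2, array([411.8, 214.3])), (0.22, array([409.5, 220.3]))]
pred stopper [433.40979061 126.23763467] [475.65541128 305.24062869]
```

Aperture at (0.4966, -0.3219, 0.1215) agrees with the 120 mm stated, and the stopper is where predicted. Descending into the beam.

Request:
carry_out:
  dr:
    - [0, 0, 0]
    - [0, 0, 0]
    - [0, 0, 0]
    - [0, 0, 0]
    - [0, 0, 0]
    - [0, 0, 0]
    - [0, 0, 0]
    - [0, 0, 0]
    - [0, 0, 0]
    - [0, 0, 0]
    - [0, 0, 0]
    - [0, 0, 0]
    - [0, 0, 0]
    - [0, 0, 0]
    - [0, 0, 0]
  translation:
    - [0.1, 0, -0.8]
    - [0.1, 0, -1.6]
    - [0.1, 0, -2.4]
    - [0.1, 0, -3.2]
    - [0.1, 0, -4]
    - [0.1, 0, -4.8]
    - [0.1, 0, -5.6]
    - [0.1, 0, -6.4]
    - [0.1, 0, -7.2]
    - [0.1, 0, -8]
    - [0.1, 0, -8.7]
    - [0.1, 0, -9.2]
    - [0.1, 0, -9.2]
    - [0.1, 0, -9.2]
    - [0.1, 0, -9.2]
  grip: [0.05, 0.05, 0.05, 0.05, 0.05, 0.05, 0.05, 0.05, 0.05, 0.05, 0.05, 0.05, 0.05, 0.05, 0.05]

```text
time: 8.4
position: [0.4878, -0.2481, 0.1198]
tool_rot: [0.665, 0.747, 0.0, 0.0]
ft_force: [0.9, 0.5, -0.2]
grip_width: 0.0126
```

Run:
```python
from h import *
from scipy.spatial.transform import Rotation as R
c=snap('top','t5');d=snap('side','s5');o=robot.get_obs();t=o['position'];print(o['time'],t,o['ft_force'],o['grip_width'],abs(o['joint_velocities']).max())
M=R.from_quat(o['tool_rot']).as_matrix();print('tool y deg',np.degrees(np.arctan2(M[1,1],M[0,1])),'tilt',np.degrees(np.arccos(-M[2,2])))
B=np.array([.4964,-.3224,.12]);u=np.array([-.1165,.993,0]);n=np.array([.993,.1165,0]);e=t+[0,0,.0019]-(B+.075*u);print('err x,y,z mm',1e3*np.array([e@n,e@u,e[2]]))
x,y,w,h=405,130,50,60;m=cv2.inRange(cv2.cvtColor(d['color'],cv2.COLOR_BGR2HSV)[y:y+h,x:x+w],(105,130,60),(130,255,255));ys,xs=np.nonzero(m);print('blue',xs.mean()+x,ys.mean()+y,len(xs),'pred',proj(d,t+[0,0,.0264]))
A=cv2.resize(c['color'][265:335,380:520],(400,200));Bm=cv2.resize(d['color'][110:250,370:475],(400,533),interpolation=2)
cv2.imwrite('pics/crop6.png',np.hstack([cv2.copyMakeBorder(A,0,333,0,0,0),Bm]))
```

```text
8.5 [ 0.48786546 -0.24813854  0.12003561] [-0.3741454  -0.38059363 -0.30813815] 0.012461798666316387 0.0024753733426857967
tool y deg 6.707623270923373 tilt 0.06507462830584212
err x,y,z mm [ 0.17666697 -0.2356864   1.93561075]
blue 426.1621621621622 167.94594594594594 37 pred [426.54738909 168.88381338]
```

View pics/crop6.png

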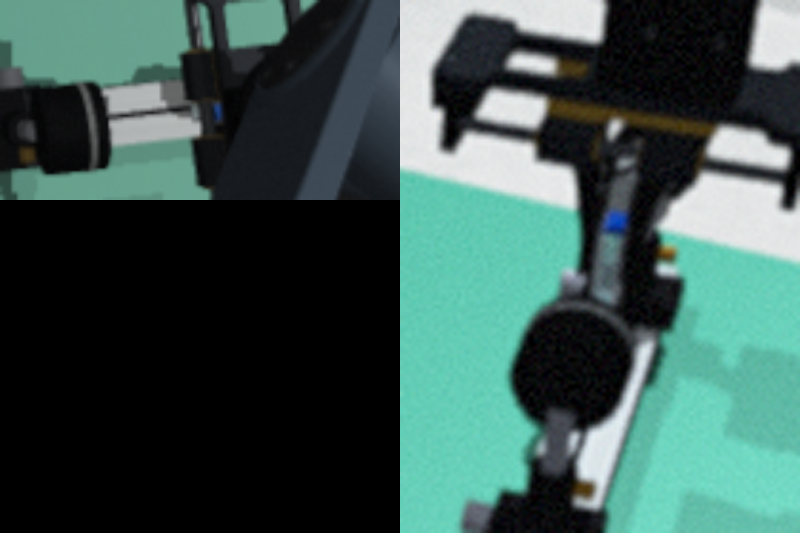

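The cell hangs upright between the laser and detector: the stopper in the side view is at (426,168), within 1 px of prediction. The estimated error is about (0.2, -0.2, 1.9) mm and the arm is still. Handing in.

```bash
python3 -c "
from rig import robot
print(robot.hand_in())"
```

```text
the job is handed in; nothing more can be done
None
```

The blue-stoppered cell is in the beam at mid-gap, still held by its frosted faces at the 25 N grip setting, and the job is handed in. It came straight up out of the rack's -y seat, went over the detector and was lowered into place. The hand-in reported no verdict.

**Last checks before hand-in:**
- **Position:** from the arm's pose, the cell centre is about 0.2 mm off the beam sideways, 0.2 mm from mid-gap along it, and 2 mm high.
- **Attitude:** the jaws are square to the measured beam direction within about 0.1° (both near 6.7°), and the tool tilt is under 0.1°.
- **Grip:** the opening is 12.5 mm, matching the glass, and the arm was practically still. The job clock stood at 8.5 s of the 42 s allowed.
- **Cell in hand:** the stopper appeared within 1 px of its expected place in the side view, so the cell had not slipped noticeably.
- **Surroundings:** I saw no contact with the optics and nothing else moved in the views I took. The bottle and meter were mostly outside the later crops, so I did not re-check them, but the arm did not pass near them.

**Checks that disagreed:**
- **Laser aperture:** my first two-view measurement gave a height of 109 mm, apparently because the red mask in the side picture was poor. Measured again it gave 121.5 mm, against the stated 120 mm.
- **Stopper from above:** at the optics the stopper was partly hidden by the arm in the top view and showed 3 px off, so I relied on the side view there.

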